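# Sweep the spare dulcimer bridges into the parts tray

### The job

Clear the three spare wooden bridges off the bench mat: sweep them with your fingertips along the mat, over the low front lip and right into the green parts tray, so that each is wholly inside it behind the lip, standing or fallen over. Do not pick any of them up, and leave the tuning key, the end cutters and the glue jar where they are.

Things in the scene. Friction and masses are not known exactly. Their poses are not given: they have to be found in the camera images.
- tray: green sheet-metal tray, 140 mm deep (x) x 170 wide (y), fixed on the mat. Origin: centre of its underside, at the mat's top. Open all along its front, x = -70 mm: the lip slopes from mat level there up to the flat 2.5 mm high floor at x = -50. Side and back walls 3 mm thick, 27 mm high with the rim; free inside to y = +-82, x = +67. A finger tab stands out 22 mm behind the back
- mat: blue-grey ribbed rubber bench mat, 3 mm thick, lying flat and fixed on the bench, 520 mm along x and 1130 mm along y, under everything named here; its top, z = 0.003 m, is the surface the bridges stand on and may be taken as flat. Origin: centre of its underside
- key: tuning key lying on the mat: pear-shaped light wooden grip 30 mm thick towards its +x, steel shaft and dark socket towards -x; 142 mm long, 30 mm high. Loose, to be left alone. Origin: on the mat, about the middle of its length
- cutters: end-cutting pliers with blue handles (towards its -x) and steel jaws (+x), lying flat: 135 mm long, up to 66 mm wide, 16 mm high. Loose, to be left alone. Origin: on the mat, between the handles near the pivot
- jar: small amber glue jar with white lid, 52 mm across, 46 mm high, standing. Loose, to be left alone. Origin: centre of its underside
- bridge1: loose turned maple bridge, like a chess pawn, standing on the mat: foot 24 mm across and 10 mm tall, waist 13 mm, crown 18 mm across, 30 mm tall in all, with a small brass rod on top; 12 g. Pushed at the foot it slides upright and stops when the push stops; pushed higher it may fall. Origin: centre of the foot's underside; z up its axis
- bridge2: another bridge like bridge1
- bridge3: another bridge like bridge1
- bridge1_mid (a point): the middle of bridge1: on its axis, 15 mm above the underside of its foot
- bridge2_mid (a point): the middle of bridge2: on its axis, 15 mm above the underside of its foot
- bridge3_mid (a point): the middle of bridge3: on its axis, 15 mm above the underside of its foot
- dulcimer: the hammered dulcimer in work, fixed, at the left end of the mat: a flat trapezoid box 270 mm along its y, 480 mm (its -y side, the one nearer the loose bridges) to 630 mm long along its x, 56 mm high at the rails, bridges and pins on it to 84 mm above the mat. Origin: centre of its underside

How it is judged (in metres and radians):
At the end, for the whole second after the job is handed in: All three bridges are at rest inside the tray: the middle of each is at least 12 mm behind the lip's top edge (x beyond -38 mm in the tray's frame), between the side walls and in front of the back wall, and below the rim (27 mm above the mat) (x of bridge1_mid in the frame of tray between -0.038 and 0.07 m and y of bridge1_mid in the frame of tray between -0.085 and 0.085 m and z of each of bridge1_mid, bridge2_mid, bridge3_mid in the frame of tray below 0.027 m and linear speed of each of bridge1, bridge2, bridge3 below 0.02 m/s and x of bridge2_mid in the frame of tray between -0.038 and 0.07 m and y of bridge2_mid in the frame of tray between -0.085 and 0.085 m and x of bridge3_mid in the frame of tray between -0.038 and 0.07 m and y of bridge3_mid in the frame of tray between -0.085 and 0.085 m); the robot touches nothing.
It fails at once if a bridge was picked up (its foot more than 30 mm above the bench; one swept along, even fallen over, stays under 20 mm) (height (world z) of any of bridge1, bridge2, bridge3 above 0.03 m).
It fails at once if the tuning key, the cutters or the jar was shifted by more than 15 mm (distance of any of key, cutters, jar from where it was at the start of the episode above 0.015 m).
It fails at once if the jar was tipped over (angle between jar's own z axis and vertical above 0.5 rad).
It also fails if it takes over 64 s, if anything falls off the work surface, if the arm or the gripper's body presses on something with over 40 N, if the wrist force passes 120 N, or if a joint passes its speed limit or range.

### The arm

A 6-joint arm with a two-finger parallel gripper is mounted at the origin on the work surface. World frame = base frame: x ahead of the robot, y to its left, z up, the work surface at z = 0. Lengths are in mm, angles in rad, forces in N, time in s.
With the tool pointing down it reaches from about 250 to 775 mm from the base axis. Payload 8.9 kg.
Tool frame: the origin (TCP) lies midway between the tips of the shut fingers; the grasp point (between the pads) lies 19 mm behind it (grasp_offset is the distance from the TCP to the grasp point, in mm); z points along the fingers, y is the line along which they close (so a half turn about z gives the same grasp; the last joint's range is limited). The gripper opens to 85 mm and grips with 20 to 120 N. Pads are 22 mm wide; open, the fingers measure 114 mm over their backs; the gripper's body (76 mm by 85 mm) begins 54 mm behind the grasp point. The pads swing forward as they close: fully open they stand 13 mm farther back than shut.
Start: joints at [1.071, 0.291, -0.153, 1.127, 0, 1.431], TCP at [185.331, 491.199, 201.805] pointing down, gripper open.
Joint ranges: [-2.52, 2.52], [-0.91, 1.74], [-1.3, 1.37], [-1.96, 2.02], [-1.52, 1.47], [-3.14, 3.14]. Speed limits (rad/s): [2.22, 2.22, 2.79, 3.14, 3.14, 3.14].

### API

Orientations are given as a unit quaternion [x, y, z, w].
In Python, from rig import sense, snapshot, finish_job, grasp_offset gives the robot as it stands. The module is installed in compiled form; this text tells all that it offers.
- The arm moves only by the tool carry_out, never from a script. Its argument "plan" is a list of rows, each an object with "dp": the shift along the tool's x, y, z in mm, a list of three; "rotation": the turn, a rotation vector about the tool's x, y, z in rad, a list of three. In form: [{"dp": [x, y, z], "rotation": [ax, ay, az]}, ...]. A call has 1 to 8 rows; each row shifts and turns the commanded pose from where the row before left it, along the tool's axes as they then stand; what a row does not reach is not made up. A row lasts 1/10 s, in which the tool goes at most 50 mm and 8.59 degrees, less where a joint would pass 70% of its speed; a pose out of reach is approached as far as the arm can. A call with a gripper value outside its range is refused whole. "gripper" is the finger opening in mm, from 0 to 85.4, set as the call begins (left out, the last holds). The fingers move at their own pace and stop on an object; "force" is the grip in N (left out, the last holds). Time passes only in rows, so rows that do not move let the fingers close. It gives the time, the measured TCP pose, the force, the opening and the grip force at its end, in the units of the state.
- sense(): the state, without advancing time (a new reading comes with each control period).
- snapshot(name): name is "scene" or "top"; returns a dict with "pixels" (384x512x3 uint8, red, green, blue), "depth" (384x512 float32, mm along the optical axis (not along the pixel's ray), 0 where there is no reading), "intrinsics" (3x3 intrinsics, pixels), "dist_coeffs" ([k1, k2, p1, p2, k3] as OpenCV has them; the pictures are not rectified), "rvec" (rotation vector, rad) and "tvec" (3), from world to camera coordinates, as OpenCV has them. Camera axes: x right, y down, z forward; pixel columns grow to the right and rows downward; lengths in mm; the calibration is good to about 2 mm. A picture is of the moment at which its call begins.
- finish_job(): hands the job in; it is judged then, once.
The state is a dict: "time_s": time; "qpos": joint angles; "dq": joint speeds; "effort": joint torques, N m; "tcp_pos": TCP position; "eef_rot": TCP orientation; "force": force on the tool from outside, world axes, zero at the start; "moment": the same for the moment, N m; "opening": opening from 0.0 (shut) to 1.0 (fully open); "finger_force": force on a finger pad.
Only numpy, scipy, OpenCV 4.12 (cv2) and the standard library are available. Lean on these libraries where they do the work, as an engineer would, in place of code of your own. Each camera call takes 0.05 s, during which the arm holds its last target. There are 200 camera calls.

## Working session

There is one attempt and no reset: what is moved stays moved. The work goes in short steps, Python scripts to look and compute and a tool call to move; the robot and the scene stay as the last step left them, time stands still between calls to the robot, and variables do not carry over. Pictures are saved under pics/ and viewed, at most 10 in all, crops included, and the job is handed in when it is done.

Besides the shell and the picture viewer there is one more tool, called after "Emit:" as a command line: name --argument value ..., lists and objects as JSON in quotes. carry_out: Moves the arm, as the interface text tells. Its arguments: {"type":"object","properties":{"plan":{"type":"array","items":{"type":"object","properties":{"dp":{"type":"array","items":{"type":"number"}},"rotation":{"type":"array","items":{"type":"number"}}}}},"gripper":{"type":"number"},"force":{"type":"number"}},"required":["plan"]}

```bash
mkdir -p pics; python3 - <<'E'
from rig import *
import cv2,pickle
print(sense(),grasp_offset)
for n in("scene","top"):
    s=snapshot(n);pickle.dump(s,open(n+".pkl","wb"))
    cv2.imwrite(f"pics/{n}0.png",s["pixels"][:,:,::-1]);print(s["intrinsics"],s["dist_coeffs"],s["rvec"],s["tvec"])
E
```

```text
{'time_s': 0.0, 'qpos': array([ 1.07069110e+00,  2.91286652e-01, -1.54119711e-01,  1.12670661e+00,
        5.13298327e-06,  1.43149596e+00]), 'dq': array([-1.15194542e-03, -1.33570183e-04,  9.15022935e-05,  5.56566836e-04,
        1.85361267e-03, -9.43108200e-05]), 'effort': array([ 1.01129217e-04, -5.37141681e+01,  3.31365716e+01,  1.59417844e-02,
       -1.56090859e-04, -7.73216925e-06]), 'tcp_pos': array([185.10332031, 490.77611479, 201.23149458]), 'eef_rot': array([ 1.79425450e-01,  9.83771353e-01, -6.24156254e-04, -2.09336395e-04]), 'force': array([-0.67494493, -0.52859312,  0.80413067]), 'moment': array([-0.02684718,  0.01038858,  0.00438455]), 'finger_force': 0.0, 'opening': 1.0017258308018238} 18.700000000000003
[[460.57796456   0.         257.26660089]
 [  0.         460.57796456 190.87803835]
 [  0.           0.           1.        ]] [0.0179521 0.        0.        0.        0.       ] [ 1.55086947  1.94428019 -0.87680733] [ -26.27209158 -349.94697468 1632.60625648]
[[365.32200876   0.         257.6198178 ]
 [  0.         365.32200876 188.54560553]
 [  0.           0.           1.        ]] [-0.08908254  0.          0.          0.          0.        ] [ 2.1391635  -2.12745392  0.1512177 ] [ 170.21915924  577.10497013 1090.78366156]
```

View pics/scene0.png

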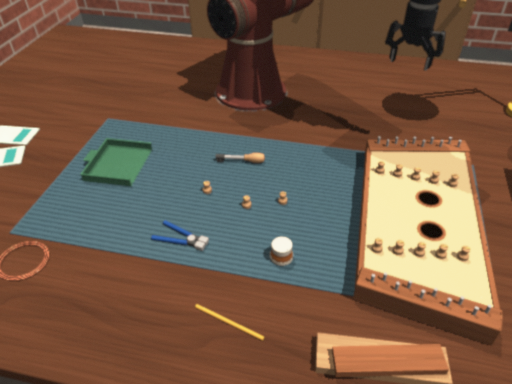

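View pics/top0.png

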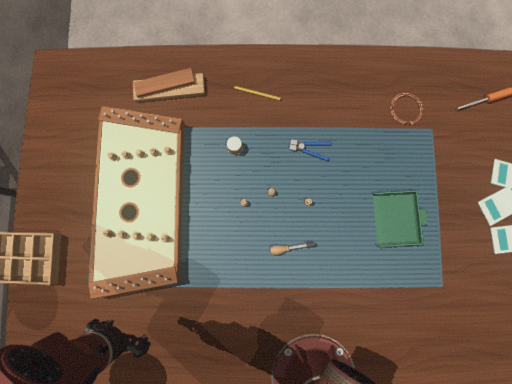

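Top view: bridges are at about (244,203), (272,191) and (309,202). The tray is at (398,219) with its opening to the left (+y), the key at (292,248), the cutters at (310,149) and the jar at (235,145).

```bash
cat > h.py <<'E'
import numpy as np,cv2
def ray(s,uv,z):
    n=cv2.undistortPoints(np.float64([[uv]]),s["intrinsics"],s["dist_coeffs"])[0,0]
    R=cv2.Rodrigues(s["rvec"])[0];c=-R.T@np.ravel(s["tvec"]);d=R.T@np.r_[n,1]
    return (c+d*(z-c[2])/d[2])[:2]
def blobs(s,lo,hi,amin,roi):
    h=cv2.cvtColor(s["pixels"],cv2.COLOR_RGB2HSV);m=cv2.inRange(h,lo,hi)
    k=np.zeros_like(m);x0,y0,x1,y1=roi;k[y0:y1,x0:x1]=m[y0:y1,x0:x1]
    n,l,st,c=cv2.connectedComponentsWithStats(k)
    return [(c[i],st[i],l==i) for i in range(1,n) if st[i,4]>=amin]
W=((3,60,70),(25,255,255)); G=((55,90,30),(85,255,255))
TR=(186,125,440,290); SR=(60,120,358,265)
E
python3 - <<'E'
import pickle
from h import *
np.set_printoptions(precision=1,suppress=True)
for n,r in(("top",TR),("scene",SR)):
    s=pickle.load(open(n+".pkl","rb"))
    for c,st,m in blobs(s,*W,8,r): print(n,"wood",c,st,ray(s,c,20 if n=="top" else 18))
    for c,st,m in blobs(s,*G,100,r):
        cn=cv2.findContours(m.astype(np.uint8),0,1)[0][0]
        q=cv2.approxPolyDP(cn,3,True)[:,0]
        print(n,"tray",c,st,ray(s,c,10));
        for p in q: print("  ",p,ray(s,p,3),ray(s,p,30))
s=pickle.load(open("top.pkl","rb"))
for nm,lo,hi in(("blue",(105,150,90),(125,255,255)),("white",(0,0,170),(180,60,255))):
    for c,st,m in blobs(s,lo,hi,8,TR):
        ys,xs=np.where(m); P=np.array([ray(s,(x,y),10) for x,y in zip(xs,ys)])
        print(nm,c,st,P.min(0),P.max(0))
E
python3 -c "
import cv2;a=cv2.imread('pics/top0.png')[120:295,180:445];cv2.imwrite('pics/c1.png',cv2.resize(a,None,fx=3,fy=3,interpolation=2))"
```

```text
top wood [367.3 138.2] [186 125 254  93 958] [ 749.  -184.6]
top wood [235.5 150.6] [227 145  16   9  41] [704.8 246.3]
top wood [271.2 191.7] [268 189   7   7  42] [570.5 130.6]
top wood [243.8 202.2] [241 199   7   7  40] [536.4 217.4]
top wood [308.  201.7] [305 198   7   8  41] [538.9  13.9]
top wood [278.3 249.4] [270 245  19  10 141] [389.1 108.3]
top wood [313.2 288.4] [186 287 254   3 517] [270.2   1. ]
scene wood [ 75.  137.3] [  60  120   46   53 1244] [ 406.1 -447.7]
scene wood [272.4 130.3] [ 126  120  232   30 3213] [241.1 131.3]
scene wood [353.  121.9] [347 120  11   6  48] [142.3 370. ]
scene wood [254.6 157. ] [244 152  21  11 176] [383.8 108.7]
scene wood [206.6 187.1] [202 181  10  13  91] [538.5  13.9]
scene wood [282.4 197.8] [278 191   9  14  89] [536.  218.9]
scene wood [246.3 201.9] [242 195   9  14  93] [571.3 131.2]
scene wood [100.4 257.1] [  60  243  120   22 1364] [ 821.2 -149. ]
scene wood [281.1 257.4] [270 251  23  13 175] [732.5 253.4]
scene tray [115.9 161.4] [  82  139   69   46 2156] [ 479.4 -279.2]
   [ 85 158] [ 476.1 -380.4] [ 506.4 -356.2]
   [ 89 162] [ 490.8 -359.7] [ 520.6 -336.1]
   [ 82 172] [ 536.7 -356.6] [ 565.  -333.1]
   [ 85 180] [ 566.7 -331. ] [ 594.  -308.3]
   [130 184] [ 555.4 -201.9] [ 583.1 -183.5]
   [150 146] [ 379.8 -217.5] [ 413.2 -198.6]
   [107 139] [ 374.4 -361.6] [ 408. -338.]
   [ 99 150] [ 431.5 -358.9] [ 463.2 -335.3]
   [ 91 151] [ 441.2 -379.9] [ 472.6 -355.6]
blue [317.7 143.4] [305 142  26   3  50] [730.5 -62.9] [737.8  19.5]
blue [315.7 154.9] [303 149  26  12  51] [677.  -54.8] [713.5  26.4]
white [233.6 143.1] [227 137  14  13 156] [712.7 232.7] [753.6 275.8]
white [293.1 144.3] [290 140   7  10  51] [713.3  48.9] [743.9  68.8]
white [301.2 145.5] [299 144   5   4  18] [720.2  26.1] [730.4  39.3]
white [297.  246.3] [289 244  17   5  34] [393.4  23.8] [406.1  74.2]
```

View pics/c1.png

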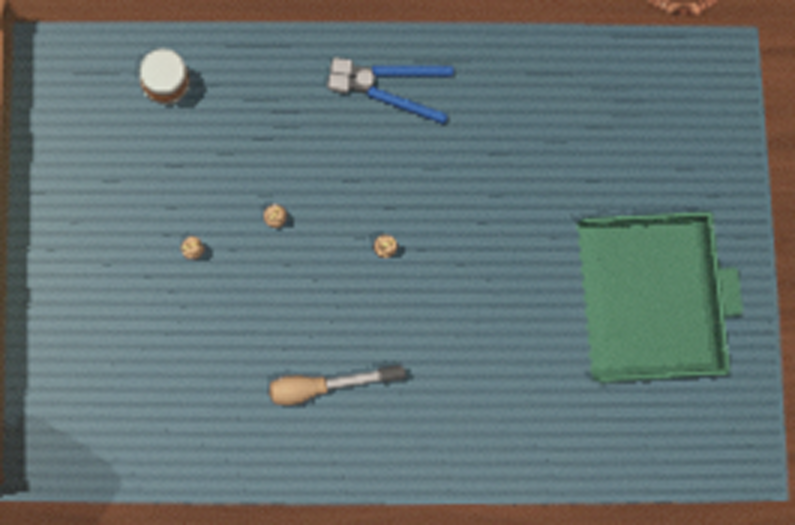

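The crop shows bridges A (left), B (middle) and C (right), and the tray's front corners at crop (580,222) and (595,380). I'll fix the tray frame and plan the lanes next.

```bash
cat > go.py <<'E'
import sys,numpy as np
from rig import sense
from scipy.spatial.transform import Rotation as Ro
# args: x y z yaw_deg (tool x heading) -> dp and turn about tool z from present pose
def rel(x,y,z,yaw):
    s=sense();R=Ro.from_quat(s["eef_rot"]).as_matrix()
    now=np.arctan2(R[1,0],R[0,0]);d=(np.radians(yaw)-now+np.pi)%(2*np.pi)-np.pi
    c,n=np.cos(np.radians(yaw)),np.sin(np.radians(yaw));D=np.array([[c,n,0],[n,-c,0],[0,0,-1]])
    w=np.array([x,y,z])-s["tcp_pos"]
    print("t",round(s["time_s"],1),"tcp",s["tcp_pos"].round(1),"yaw",np.degrees(now).round(1),"tilt z",R[:,2].round(3),
      "\nturn about tool z",round(-d,3),"| dp now-frame",(R.T@w).round(1),"| dp after turn",(D.T@w).round(1))
if __name__=="__main__": rel(*map(float,sys.argv[1:]))
E
python3 - <<'E'
import pickle
from h import *
np.set_printoptions(precision=1,suppress=True)
s=pickle.load(open("top.pkl","rb"))
f=[ray(s,p,3) for p in((373.3,194),(378.3,246.7))]
b=[ray(s,p,30) for p in((417.7,191.7),(422.7,244))]
print(f,b,np.linalg.norm(f[0]-f[1]),np.linalg.norm(b[0]-b[1]))
yv=f[0]-f[1];yv/=np.linalg.norm(yv);xv=np.array([yv[1],-yv[0]])
if xv[1]>0:xv=-xv
F=(f[0]+f[1])/2;B=(b[0]+b[1])/2
print("xaxis",xv,np.degrees(np.arctan2(xv[1],xv[0])),"depth",(B-F)@xv)
O=(F+70*xv+B-70*xv)/2
print("O",O)
for n,P,lat in(("C",(539,14),-45),("B",(571,131),45),("A",(537,218),0)):
    P=np.array(P,float);T=O+10*xv+lat*yv;d=T-P;L=np.linalg.norm(d);d/=L
    print(n,"goal",T,"len",L,"yaw toolx",np.degrees(np.arctan2(-d[1],-d[0])),"start tcp",P-50*d,"end tcp",T-21*d)
E
python3 go.py 537 62 100 67
```

```text
[array([ 566.7, -200.9]), array([ 397.6, -210.7])] [array([ 570.8, -337.2]), array([ 405.3, -344.1])] 169.39939441332538 165.59441952493188
xaxis [ 0.1 -1. ] -86.70930737286473 depth 134.98123048772305
O [ 485.1 -273.2]
C goal [ 440.8 -285.8] len 315.48064934403453 yaw toolx 71.85799651839264 start tcp [554.6  61.5] end tcp [ 447.3 -265.8]
B goal [ 530.6 -280.6] len 413.60712611118464 yaw toolx 84.39726868451491 start tcp [575.9 180.8] end tcp [ 532.7 -259.7]
A goal [ 485.7 -283.2] len 503.83343032827554 yaw toolx 84.15532029100464 start tcp [542.1 267.7] end tcp [ 487.8 -262.3]
t 0.1 tcp [185.1 490.8 201.3] yaw 159.3 tilt z [-0.001 -0.001 -1.   ] 
turn about tool z 1.611 | dp now-frame [-480.6 -276.8  101.5] | dp after turn [-257.2  491.4  101.3]
```

Emit:
carry_out --plan '[{"dp": [0, 0, 0], "rotation": [0, 0, 0.145]}, {"dp": [0, 0, 0], "rotation": [0, 0, 0.145]}, {"dp": [0, 0, 0], "rotation": [0, 0, 0.145]}, {"dp": [0, 0, 0], "rotation": [0, 0, 0.145]}, {"dp": [0, 0, 0], "rotation": [0, 0, 0.145]}, {"dp": [0, 0, 0], "rotation": [0, 0, 0.145]}, {"dp": [0, 0, 0], "rotation": [0, 0, 0.145]}, {"dp": [0, 0, 0], "rotation": [0, 0, 0.145]}]' --gripper 14 --force 40

```text
time_s: 0.9
tcp_pos: [185.2, 490.9, 201.4]
eef_rot: [0.691, 0.723, -0.0, 0.0]
force: [-0.3, 0.4, -0.1]
opening: 0.163
finger_force: 0.0
```

Emit:
carry_out --plan '[{"dp": [0, 0, 0], "rotation": [0, 0, 0.125]}, {"dp": [0, 0, 0], "rotation": [0, 0, 0.125]}, {"dp": [0, 0, 0], "rotation": [0, 0, 0.125]}, {"dp": [0, 0, 0], "rotation": [0, 0, 0]}]'

```text
time_s: 1.3
tcp_pos: [185.2, 491.0, 201.5]
eef_rot: [0.813, 0.583, -0.0, 0.0]
force: [-0.8, 0.3, -0.7]
opening: 0.164
finger_force: 0.0
```

```bash
python3 go.py 554.5 61.5 50 72
```

```text
t 1.3 tcp [185.2 491.  201.5] yaw 71.3 tilt z [-0.    -0.001 -1.   ] 
turn about tool z -0.013 | dp now-frame [-288.1  487.6  151.6] | dp after turn [-294.3  483.9  151.5]
```

Emit:
carry_out --plan '[{"dp": [-18, 30.5, 0]}, {"dp": [-18, 30.5, 0]}, {"dp": [-18, 30.5, 0]}, {"dp": [-18, 30.5, 0]}, {"dp": [-18, 30.5, 0]}, {"dp": [-18, 30.5, 0]}, {"dp": [-18, 30.5, 0]}, {"dp": [-18, 30.5, 0]}]'

```text
schema error: expected keys dp, rotation
```

Emit:
carry_out --plan '[{"dp": [-18, 30.5, 15]}, {"dp": [-18, 30.5, 15]}, {"dp": [-18, 30.5, 15]}, {"dp": [-18, 30.5, 15]}, {"dp": [-18, 30.5, 20]}, {"dp": [-18, 30.5, 20]}, {"dp": [-18, 30.5, 25]}, {"dp": [-18, 30.5, 26]}]'

```text
schema error: expected keys dp, rotation
```

```bash
python3 - <<'E'
import go,cv2,pickle
from rig import *
from h import *
go.rel(554.5,61.5,8,72)
s=snapshot("scene");t=snapshot("top")
print([ (c,ray(s,c,18)) for c,st,m in blobs(s,*W,30,(180,165,300,215))])
print([ (c,ray(t,c,20)) for c,st,m in blobs(t,*W,20,(200,170,340,235))])
a=np.vstack([cv2.resize(s["pixels"][110:235,60:310],None,fx=2.4,fy=2.4),cv2.resize(t["pixels"][130:255,200:450],None,fx=2.4,fy=2.4)])
cv2.imwrite("pics/c2.png",a[:,:,::-1])
E
```

```text
t 1.3 tcp [185.2 491.  201.5] yaw 71.3 tilt z [-0.    -0.001 -1.   ] 
turn about tool z -0.013 | dp now-frame [-288.   487.7  193.6] | dp after turn [-294.3  483.9  193.5]
[(array([206.62637363, 187.12087912]), array([538.46189607,  13.85671523])), (array([282.41111111, 197.85555556]), array([536.26632887, 218.99090134])), (array([246.25531915, 201.80851064]), array([571.0377167, 131.0570838]))]
[(array([271.11904762, 191.52380952]), array([570.91772398, 130.78472702])), (array([243.775, 202.175]), array([536.39253305, 217.39022251])), (array([308.        , 201.68292683]), array([538.89047517,  13.91528387]))]
```

View pics/c2.png

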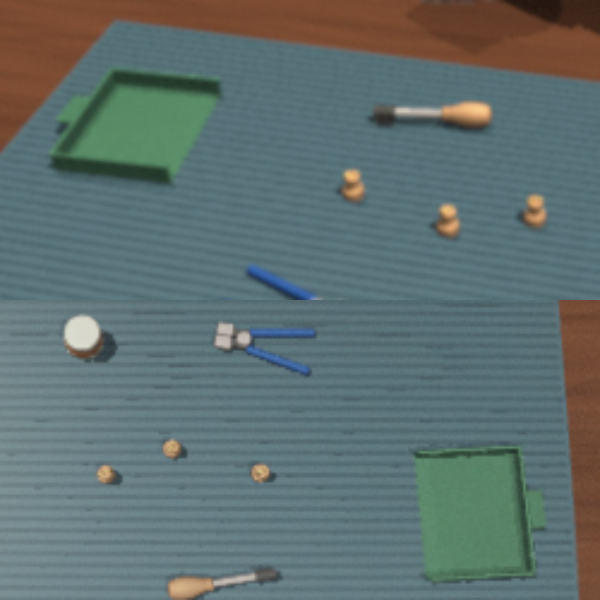

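The moves were refused because each row needs a rotation too, so the scene is unchanged: bridges standing at crop (350,185), (447,220) and (535,210), with the tray open towards them.

Emit:
carry_out --plan '[{"dp": [-18, 30.5, 0], "rotation": [0, 0, 0]}, {"dp": [-18, 30.5, 0], "rotation": [0, 0, 0]}, {"dp": [-18, 30.5, 0], "rotation": [0, 0, 0]}, {"dp": [-18, 30.5, 0], "rotation": [0, 0, 0]}, {"dp": [-18, 30.5, 0], "rotation": [0, 0, 0]}, {"dp": [-18, 30.5, 0], "rotation": [0, 0, 0]}, {"dp": [-18, 30.5, 0], "rotation": [0, 0, 0]}, {"dp": [-18, 30.5, 0], "rotation": [0, 0, 0]}]'

```text
time_s: 2.2
tcp_pos: [371.3, 275.6, 201.8]
eef_rot: [0.811, 0.585, 0.0, 0.0]
force: [0.5, -0.5, 0.1]
opening: 0.161
finger_force: 0.0
```

Emit:
carry_out --plan '[{"dp": [-18, 30.5, 15], "rotation": [0, 0, 0]}, {"dp": [-18, 30.5, 15], "rotation": [0, 0, 0]}, {"dp": [-18, 30.5, 15], "rotation": [0, 0, 0]}, {"dp": [-18, 30.5, 15], "rotation": [0, 0, 0]}, {"dp": [-18, 30.5, 20], "rotation": [0, 0, 0]}, {"dp": [-18, 30.5, 20], "rotation": [0, 0, 0]}, {"dp": [-18, 30.5, 25], "rotation": [0, 0, 0]}, {"dp": [-18, 30.5, 26], "rotation": [0, 0, 0]}]'

```text
time_s: 3.0
tcp_pos: [556.9, 61.2, 50.0]
eef_rot: [0.811, 0.585, 0.0, 0.0]
force: [0.1, 0.6, 0.1]
opening: 0.164
finger_force: 0.0
```

```bash
python3 - <<'E'
import go
go.rel(554.5,61.5,8,72)
E
```

```text
t 3.0 tcp [556.9  61.2  50. ] yaw 71.6 tilt z [ 0.001  0.    -1.   ] 
turn about tool z -0.007 | dp now-frame [-0.5 -2.4 42. ] | dp after turn [-0.5 -2.4 42. ]
```

Emit:
carry_out --plan '[{"dp": [0, -2.4, 14], "rotation": [0, 0, -0.007]}, {"dp": [0, 0, 14], "rotation": [0, 0, 0]}, {"dp": [0, 0, 14], "rotation": [0, 0, 0]}, {"dp": [-8, 0, 0], "rotation": [0, 0, 0]}, {"dp": [-8, 0, 0], "rotation": [0, 0, 0]}, {"dp": [-8, 0, 0], "rotation": [0, 0, 0]}, {"dp": [-8, 0, 0], "rotation": [0, 0, 0]}, {"dp": [-8, 0, 0], "rotation": [0, 0, 0]}]'

```text
time_s: 3.8
tcp_pos: [541.2, 24.4, 9.4]
eef_rot: [0.81, 0.586, 0.0, 0.0]
force: [-0.6, 0.3, 0.4]
opening: 0.161
finger_force: 0.0
```

Emit:
carry_out --plan '[{"dp": [-10, 0, 0], "rotation": [0, 0, 0]}, {"dp": [-10, 0, 0], "rotation": [0, 0, 0]}, {"dp": [-10, 0, 0], "rotation": [0, 0, 0]}, {"dp": [-10, 0, 0], "rotation": [0, 0, 0]}, {"dp": [-10, 0, 0], "rotation": [0, 0, 0]}, {"dp": [-10, 0, 0], "rotation": [0, 0, 0]}, {"dp": [-10, 0, 0], "rotation": [0, 0, 0]}, {"dp": [-8, 0, 0], "rotation": [0, 0, 0]}]'

```text
time_s: 4.6
tcp_pos: [516.4, -49.7, 8.8]
eef_rot: [0.81, 0.586, -0.0, 0.0]
force: [-0.0, 0.4, 0.4]
opening: 0.163
finger_force: 0.0
```

```bash
python3 - <<'E'
import go,cv2,pickle
from rig import *
from h import *
go.rel(443,-281,8,72)
s=snapshot("scene");t=snapshot("top")
print([ (c,st,ray(s,c,18)) for c,st,m in blobs(s,*W,20,(70,165,300,215))])
a=np.vstack([cv2.resize(s["pixels"][110:235,60:310],None,fx=2.4,fy=2.4),cv2.resize(t["pixels"][130:255,200:450],None,fx=2.4,fy=2.4)])
cv2.imwrite("pics/c3.png",a[:,:,::-1])
E
```

```text
t 4.6 tcp [516.4 -49.7   8.8] yaw 71.8 tilt z [-0. -0. -1.] 
turn about tool z -0.004 | dp now-frame [-242.6    2.7    0.8] | dp after turn [-242.6    1.7    0.8]
[(array([206.61290323, 187.15053763]), array([202, 181,  10,  13,  93], dtype=int32), array([538.58390784,  13.85823787])), (array([282.49450549, 197.82417582]), array([278, 191,  10,  14,  91], dtype=int32), array([536.10195872, 219.17947348])), (array([246.23404255, 201.93617021]), array([242, 195,   9,  14,  94], dtype=int32), array([571.51387531, 131.12051946]))]
```

View pics/c3.png

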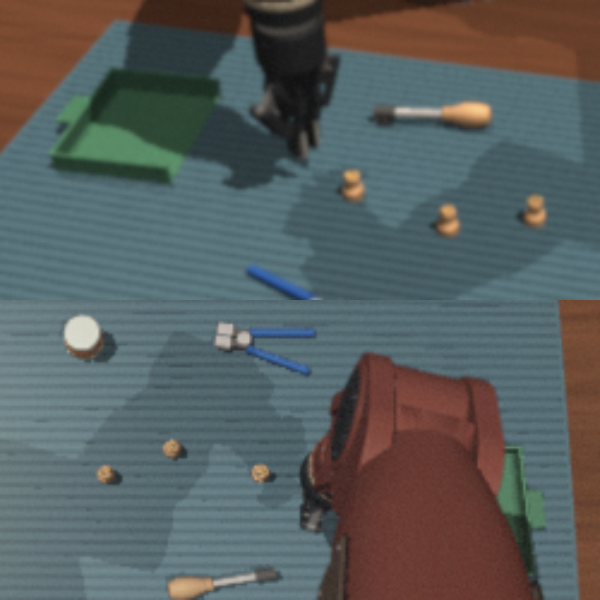

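The view shows C still standing at crop (352,185) and the gripper tip beyond it at (300,158), so it passed without contact. I'll compare the seen tip with the reported TCP.

```bash
python3 - <<'E'
from rig import *
from h import *
P=sense()["tcp_pos"]
for n in("scene","top"):
    s=snapshot(n)
    pr=lambda p:cv2.projectPoints(np.float64([p]),s["rvec"],s["tvec"],s["intrinsics"],s["dist_coeffs"])[0].ravel().round(1)
    print(n,"tcp",pr(P),"tcp+60z",pr(P+[0,0,60]),"bridge",pr([538.5,13.9,18]))
    if n=="scene":
        for z in (9,30,50): print(z,ray(s,(185,175),z))
        print("depth at tip", [s["depth"][r,c] for r,c in((172,184),(165,182),(174,186))])
        R=cv2.Rodrigues(s["rvec"])[0];print((R@P+np.ravel(s["tvec"]))[2])
        cv2.imwrite("pics/c4.png",cv2.resize(s["pixels"][130:200,140:240],None,fx=6,fy=6,interpolation=cv2.INTER_CUBIC)[:,:,::-1])
E
```

```text
scene tcp [187.2 181.1] tcp+60z [184.6 163.9] bridge [206.6 187.1]
9 [493.17124186 -64.42201695]
30 [516.43860384 -53.50413841]
50 [538.59799621 -43.10615885]
depth at tip [np.float32(1218.881), np.float32(1203.6791), np.float32(1231.5048)]
1262.0726533103725
top tcp [327.6 209.2] tcp+60z [331.1 207.2] bridge [307.9 201.9]
```

View pics/c4.png

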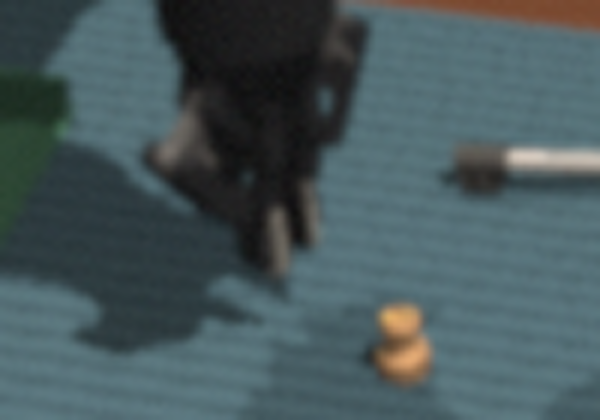

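Fingertips show at crop (275,272) and (308,240), roughly 8 px above where the reported TCP projects. I'll back-project the depth to find their true position.

```bash
cat >> h.py <<'E'
def cloud(s,roi):
    x0,y0,x1,y1=roi;v,u=np.mgrid[y0:y1,x0:x1];d=s["depth"][y0:y1,x0:x1].ravel()
    n=cv2.undistortPoints(np.float64(np.c_[u.ravel(),v.ravel()])[:,None],s["intrinsics"],s["dist_coeffs"])[:,0]
    R=cv2.Rodrigues(s["rvec"])[0];P=(np.c_[n,np.ones(len(n))]*d[:,None]-np.ravel(s["tvec"]))@R
    return P[d>0],s["pixels"][y0:y1,x0:x1].reshape(-1,3)[d>0]
E
python3 - <<'E'
from rig import *
from h import *
np.set_printoptions(precision=1,suppress=True)
s=snapshot("scene");P,c=cloud(s,(160,140,215,200))
mat=P[(P[:,2]<12)];print("mat z median",np.median(mat[:,2]))
b=P[np.hypot(P[:,0]-538,P[:,1]-14)<20];print("bridge top z",b[:,2].max())
g=P[(P[:,2]>14)&(np.hypot(P[:,0]-538,P[:,1]-14)>40)&(P[:,2]<70)]
g=g[np.argsort(g[:,2])];print(g[:40:2])
E
```

```text
mat z median 5.140993709885978
bridge top z 38.98720795115412
[[509.1 -37.7  40.9]
 [506.8 -44.2  41.4]
 [529.1 -44.7  42. ]
 [526.9 -42.4  44. ]
 [509.1 -37.3  44.4]
 [504.6 -33.1  45.1]
 [511.8 -39.   46.4]
 [530.7 -43.5  46.9]
 [509.3 -39.7  47.7]
 [527.3 -38.9  48.5]
 [509.5 -33.9  48.8]
 [532.2 -56.7  49.3]
 [505.6 -32.3  49.5]
 [532.1 -53.9  49.7]
 [525.6 -39.3  50.5]
 [536.2 -46.7  50.8]
 [532.2 -45.3  51.3]
 [533.4 -47.5  51.9]
 [529.6 -43.2  53. ]
 [533.4 -58.6  53.3]]
```

Depth puts the fingertips at about z = 40 against a reported 9, and the xy agrees. So the real tips are about 30 mm above the reported TCP and passed over the bridge. I'll go back behind C and feel for the mat.

Emit:
carry_out --plan '[{"dp": [0, 0, -25], "rotation": [0, 0, 0]}, {"dp": [30, 0, 0], "rotation": [0, 0, 0]}, {"dp": [30, 0, 0], "rotation": [0, 0, 0]}, {"dp": [30, 0, 0], "rotation": [0, 0, 0]}, {"dp": [28, 0, 0], "rotation": [0, 0, 0]}, {"dp": [0, 0, 15], "rotation": [0, 0, 0]}, {"dp": [0, 0, 10], "rotation": [0, 0, 0]}, {"dp": [0, 0, 10], "rotation": [0, 0, 0]}]'

```text
time_s: 5.65
tcp_pos: [553.1, 63.4, -2.0]
eef_rot: [0.81, 0.586, -0.0, -0.0]
force: [0.2, 0.2, 0.6]
opening: 0.167
finger_force: 0.0
```

Emit:
carry_out --plan '[{"dp": [0, 0, 2], "rotation": [0, 0, 0]}, {"dp": [0, 0, 0], "rotation": [0, 0, 0]}]'

```text
time_s: 5.85
tcp_pos: [553.1, 62.8, -3.6]
eef_rot: [0.81, 0.586, -0.0, -0.0]
force: [0.6, 0.1, 0.6]
opening: 0.167
finger_force: 0.0
```

```bash
python3 - <<'E'
import go
from rig import *
from h import *
np.set_printoptions(precision=1,suppress=True)
go.rel(554.5,61.5,8,72);T=sense()["tcp_pos"]
s=snapshot("scene");P,c=cloud(s,(150,110,300,230))
g=P[(np.hypot(P[:,0]-T[0],P[:,1]-T[1])<40)&(c.max(1)<75)]
for z in range(0,60,5):
    q=g[(g[:,2]>=z)&(g[:,2]<z+5)];print(z,len(q),q.mean(0) if len(q) else "")
a=s["pixels"][130:220,180:300];cv2.imwrite("pics/c5.png",cv2.resize(a,None,fx=5,fy=5)[:,:,::-1])
E
```

```text
t 5.8 tcp [553.1  62.8  -3.6] yaw 71.7 tilt z [-0. -0. -1.] 
turn about tool z -0.005 | dp now-frame [ -0.8   1.7 -11.6] | dp after turn [ -0.8   1.7 -11.6]
0 23 [556.4  33.4   3.9]
5 24 [553.8  32.3   6.2]
10 1 [540.2  26.1  11.5]
15 2 [539.7  26.3  16.6]
20 0 
25 4 [553.5  65.7  28.2]
30 7 [551.9  70.   32.8]
35 12 [560.3  62.5  37.7]
40 13 [559.3  66.5  42.3]
45 13 [559.3  65.6  47.9]
50 12 [560.   65.4  52.9]
55 11 [564.9  65.4  56.7]
```

View pics/c5.png

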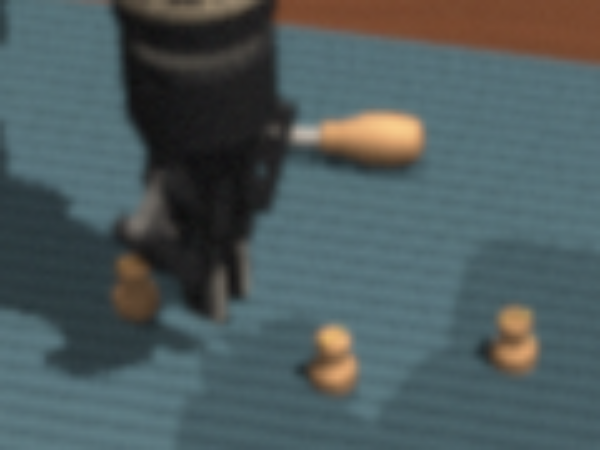

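The view shows all three bridges standing and the tips still above the mat, at about z = 27 (crop (215,315)), behind C at (135,290). The offset of about 30 mm is confirmed, so I go lower and feel for the mat.

Emit:
carry_out --plan '[{"dp": [0, 1.7, 8], "rotation": [0, 0, 0]}, {"dp": [0, 0, 6], "rotation": [0, 0, 0]}, {"dp": [0, 0, 0], "rotation": [0, 0, 0]}]'

```text
time_s: 6.2
tcp_pos: [554.5, 62.5, -18.1]
eef_rot: [0.81, 0.586, -0.001, -0.0]
force: [-0.5, 0.2, -0.8]
opening: 0.169
finger_force: 0.0
```

Emit:
carry_out --plan '[{"dp": [0, 0, 2], "rotation": [0, 0, 0]}, {"dp": [0, 0, 2], "rotation": [0, 0, 0]}, {"dp": [0, 0, 0], "rotation": [0, 0, 0]}]'

```text
time_s: 6.5
tcp_pos: [555.0, 62.7, -21.4]
eef_rot: [0.81, 0.586, -0.0, -0.0]
force: [0.8, 0.1, 0.0]
opening: 0.166
finger_force: 0.0
```

```bash
python3 - <<'E'
from rig import *
from h import *
np.set_printoptions(precision=1,suppress=True)
T=sense()["tcp_pos"];print(T)
s=snapshot("scene");P,c=cloud(s,(150,110,300,230))
g=P[(np.hypot(P[:,0]-T[0],P[:,1]-T[1])<22)&(c.max(1)<60)]
g=g[np.argsort(g[:,2])];print(g[:12], "mat",np.median(P[P[:,2]<10,2]))
E
```

```text
[555.   62.7 -21.4]
[[544.2  68.3   1.7]
 [554.2  46.4   2.8]
 [542.8  68.    4.1]
 [561.3  59.6   4.7]
 [566.2  55.6   4.7]
 [569.3  59.3   4.7]
 [563.2  52.    4.8]
 [559.   53.5   4.9]
 [560.3  48.4   5.1]
 [543.6  71.1   5.4]
 [562.9  57.4   5.6]
 [565.7  63.8   5.9]] mat 4.660384042791989
```

Emit:
carry_out --plan '[{"dp": [0, 0, 1], "rotation": [0, 0, 0]}, {"dp": [0, 0, 1], "rotation": [0, 0, 0]}, {"dp": [0, 0, 0], "rotation": [0, 0, 0]}]'

```text
time_s: 6.85
tcp_pos: [555.1, 62.7, -23.3]
eef_rot: [0.81, 0.586, -0.0, -0.0]
force: [-0.2, 0.2, 1.0]
opening: 0.167
finger_force: 0.0
```

Emit:
carry_out --plan '[{"dp": [0, 0, 1], "rotation": [0, 0, 0]}, {"dp": [0, 0, 1], "rotation": [0, 0, 0]}, {"dp": [0, 0, 0], "rotation": [0, 0, 0]}]'

```text
time_s: 7.15
tcp_pos: [555.1, 62.7, -25.3]
eef_rot: [0.81, 0.586, -0.0, -0.0]
force: [0.4, -0.3, 0.5]
opening: 0.165
finger_force: 0.0
```

Emit:
carry_out --plan '[{"dp": [0, 0, 1], "rotation": [0, 0, 0]}, {"dp": [0, 0, 0], "rotation": [0, 0, 0]}]'

```text
time_s: 7.35
tcp_pos: [555.2, 62.7, -26.1]
eef_rot: [0.81, 0.586, 0.0, 0.0]
force: [-1.1, 0.6, 0.9]
opening: 0.167
finger_force: 0.9
```

Emit:
carry_out --plan '[{"dp": [0, 0, 1], "rotation": [0, 0, 0]}, {"dp": [0, 0, 0], "rotation": [0, 0, 0]}]'

```text
time_s: 7.55
tcp_pos: [555.3, 62.7, -26.2]
eef_rot: [0.81, 0.586, 0.0, 0.0]
force: [-4.1, -0.9, 15.0]
opening: 0.165
finger_force: 7.4
```

Emit:
carry_out --plan '[{"dp": [0, 0, 1], "rotation": [0, 0, 0]}, {"dp": [0, 0, 0], "rotation": [0, 0, 0]}]'

```text
time_s: 7.75
tcp_pos: [555.4, 62.7, -26.3]
eef_rot: [0.81, 0.586, 0.0, 0.0]
force: [-8.1, -1.1, 28.3]
opening: 0.163
finger_force: 13.7
```

Contact is at a reading of −26.2, so mat level (z = 3) reads −26.2, an offset of about 29 mm. I'll sweep C with the tips 5 mm above the mat (reading about −21).

Emit:
carry_out --plan '[{"dp": [0, 0, -7.5], "rotation": [0, 0, -0.004]}, {"dp": [-8, 0, 0], "rotation": [0, 0, 0]}, {"dp": [-8, 0, 0], "rotation": [0, 0, 0]}, {"dp": [-8, 0, 0], "rotation": [0, 0, 0]}, {"dp": [-8, 0, 0], "rotation": [0, 0, 0]}, {"dp": [-8, 0, 0], "rotation": [0, 0, 0]}, {"dp": [-8, 0, 0], "rotation": [0, 0, 0]}, {"dp": [-8, 0, 0], "rotation": [0, 0, 0]}]'

```text
time_s: 8.55
tcp_pos: [537.6, 8.7, -20.7]
eef_rot: [0.809, 0.588, -0.0, -0.0]
force: [-0.3, -0.9, 0.1]
opening: 0.16
finger_force: 0.0
```

Emit:
carry_out --plan '[{"dp": [-10, 0, 0], "rotation": [0, 0, 0]}, {"dp": [-10, 0, 0], "rotation": [0, 0, 0]}, {"dp": [-10, 0, 0], "rotation": [0, 0, 0]}, {"dp": [-10, 0, 0], "rotation": [0, 0, 0]}, {"dp": [-10, 0, 0], "rotation": [0, 0, 0]}, {"dp": [-10, 0, 0], "rotation": [0, 0, 0]}, {"dp": [-10, 0, 0], "rotation": [0, 0, 0]}, {"dp": [-8, 0, 0], "rotation": [0, 0, 0]}]'

```text
time_s: 9.35
tcp_pos: [513.5, -65.6, -20.7]
eef_rot: [0.809, 0.588, -0.0, -0.0]
force: [0.9, -0.6, -0.0]
opening: 0.162
finger_force: 0.0
```

```bash
cat > look.py <<'E'
import go,cv2,sys
from rig import *
from h import *
np.set_printoptions(precision=1,suppress=True)
go.rel(*map(float,sys.argv[2:6]))
s=snapshot("scene");t=snapshot("top")
for n,i,r,z in(("scene",s,(70,140,300,215),18),("top",t,(200,170,430,240),20)):
    for c,st,m in blobs(i,*W,15,r): print(n,c,st[2:],ray(i,c,z))
a=np.vstack([cv2.resize(s["pixels"][110:235,60:310],None,fx=2.4,fy=2.4),cv2.resize(t["pixels"][130:255,200:450],None,fx=2.4,fy=2.4)])
cv2.imwrite(f"pics/{sys.argv[1]}.png",a[:,:,::-1])
E
python3 look.py d1 443 -281 -21 72
```

```text
t 9.3 tcp [513.5 -65.6 -20.7] yaw 72.0 tilt z [-0. -0. -1.] 
turn about tool z -0.0 | dp now-frame [-226.6   -0.4    0.3] | dp after turn [-226.6   -0.5    0.3]
scene [ 75.9 146.8] [ 19  21 212] [ 449.5 -420.1]
scene [292.4 140.5] [18  3 30] [280.8 200.7]
scene [254.5 157.1] [ 21  11 177] [383.9 108.5]
scene [282.5 197.8] [10 14 91] [536.1 219.2]
scene [246.3 201.9] [ 9 14 93] [571.5 131.2]
top [379.7 205.9] [  90   70 4380] [ 526.2 -214.9]
top [271.1 191.5] [ 7  8 42] [570.9 130.8]
top [243.7 202.1] [ 7  7 39] [536.6 217.6]
```

View pics/d1.png

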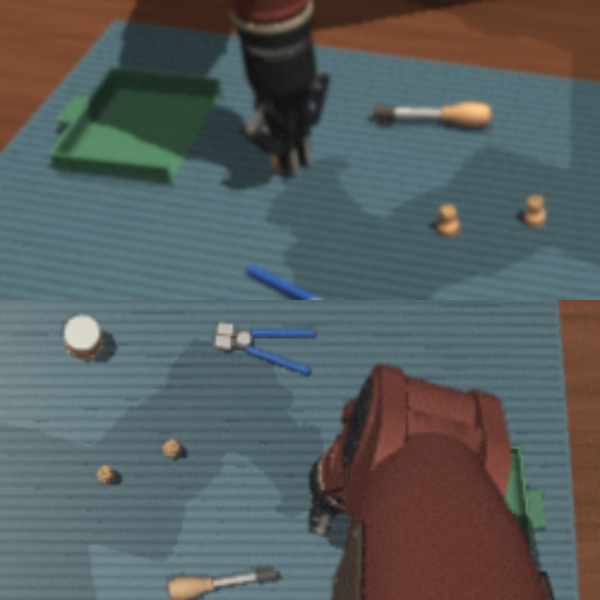

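Emit:
carry_out --plan '[{"dp": [-12, 0, 0], "rotation": [0, 0, 0]}, {"dp": [-12, 0, 0], "rotation": [0, 0, 0]}, {"dp": [-12, 0, 0], "rotation": [0, 0, 0]}, {"dp": [-12, 0, 0], "rotation": [0, 0, 0]}, {"dp": [-12, 0, 0], "rotation": [0, 0, 0]}, {"dp": [-12, 0, 0], "rotation": [0, 0, 0]}, {"dp": [-12, 0, 0], "rotation": [0, 0, 0]}, {"dp": [-12, 0, 0], "rotation": [0, 0, 0]}]'

```text
time_s: 10.25
tcp_pos: [483.8, -157.1, -20.7]
eef_rot: [0.809, 0.588, 0.0, 0.0]
force: [-0.5, 0.0, -0.8]
opening: 0.165
finger_force: 0.0
```

Emit:
carry_out --plan '[{"dp": [-12, 0, 0], "rotation": [0, 0, 0]}, {"dp": [-12, 0, 0], "rotation": [0, 0, 0]}, {"dp": [-12, 0, 0], "rotation": [0, 0, 0]}, {"dp": [-12, 0, 0], "rotation": [0, 0, 0]}, {"dp": [-12, 0, 0], "rotation": [0, 0, 0]}, {"dp": [-12, 0, 0], "rotation": [0, 0, 0]}, {"dp": [-12, 0, 0], "rotation": [0, 0, 0]}, {"dp": [-12, 0, 0], "rotation": [0, 0, 0]}]'

```text
time_s: 11.05
tcp_pos: [454.2, -248.3, -20.7]
eef_rot: [0.809, 0.588, 0.0, 0.0]
force: [0.1, -0.1, -0.6]
opening: 0.158
finger_force: 0.0
```

Emit:
carry_out --plan '[{"dp": [-9, 0, 0], "rotation": [0, 0, 0]}, {"dp": [-7, 0, 0], "rotation": [0, 0, 0]}, {"dp": [-6, 0, 0], "rotation": [0, 0, 0]}, {"dp": [-5, 0, 0], "rotation": [0, 0, 0]}, {"dp": [-4, 0, 0], "rotation": [0, 0, 0]}, {"dp": [0, 0, 0], "rotation": [0, 0, 0]}, {"dp": [10, 0, 0], "rotation": [0, 0, 0]}, {"dp": [0, 0, -35], "rotation": [0, 0, 0]}]'

```text
time_s: 11.85
tcp_pos: [445.5, -263.6, 11.4]
eef_rot: [0.809, 0.588, -0.001, -0.004]
force: [0.2, 0.4, 0.4]
opening: 0.167
finger_force: 0.0
```

Emit:
carry_out --plan '[{"dp": [0, 0, -45], "rotation": [0, 0, 0]}, {"dp": [0, 0, -10], "rotation": [0, 0, 0]}]'

```text
time_s: 12.05
tcp_pos: [450.4, -267.9, 73.3]
eef_rot: [0.809, 0.588, 0.001, 0.003]
force: [0.0, -0.3, 0.4]
opening: 0.166
finger_force: 0.0
```

```bash
python3 look.py d2 576 181 69 84
```

```text
t 12.1 tcp [ 450.4 -267.9   73.3] yaw 72.1 tilt z [ 0. -0. -1.] 
turn about tool z -0.208 | dp now-frame [465.8 -18.7   3.4] | dp after turn [459.6  78.    4.3]
scene [292.4 140.5] [18  3 30] [280.8 200.7]
scene [116.6 148.6] [10 12 89] [ 431.5 -298.4]
scene [ 73.3 151.9] [10 15 88] [ 473.9 -414.7]
scene [254.5 157.3] [ 21  10 170] [384.9 108.7]
scene [282.4 197.9] [10 14 91] [536.3 219.1]
scene [246.2 201.7] [ 9 14 97] [570.5 130.8]
top [271.2 191.6] [ 7  8 43] [570.7 130.6]
top [243.7 202.1] [ 7  7 39] [536.6 217.6]
top [428.1 222.9] [ 4 22 50] [ 472.1 -370. ]
top [404.  234.4] [ 6  7 26] [ 435.9 -289.3]
```

View pics/d2.png

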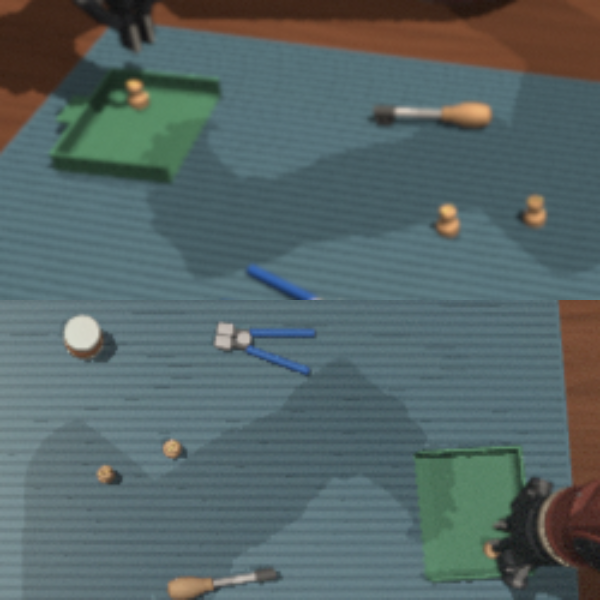

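The view shows C standing inside the tray (scene crop (137,95), world about (433,−297)), with A and B untouched. B is next.

Emit:
carry_out --plan '[{"dp": [0, 0, 0], "rotation": [0, 0, -0.1]}, {"dp": [0, 0, 0], "rotation": [0, 0, -0.103]}, {"dp": [40, 6.5, 0], "rotation": [0, 0, 0]}, {"dp": [40, 6.5, 0], "rotation": [0, 0, 0]}, {"dp": [40, 6.5, 0], "rotation": [0, 0, 0]}, {"dp": [40, 6.5, 0], "rotation": [0, 0, 0]}, {"dp": [40, 6.5, 0], "rotation": [0, 0, 0]}, {"dp": [40, 6.5, 0], "rotation": [0, 0, 0]}]'

```text
time_s: 12.95
tcp_pos: [512.3, -30.8, 67.6]
eef_rot: [0.745, 0.667, -0.001, -0.001]
force: [-0.2, -0.1, 0.1]
opening: 0.164
finger_force: 0.0
```

Emit:
carry_out --plan '[{"dp": [40, 7, 0], "rotation": [0, 0, 0]}, {"dp": [40, 7, 0], "rotation": [0, 0, 0]}, {"dp": [40, 7, 0], "rotation": [0, 0, 0]}, {"dp": [40, 7, 0], "rotation": [0, 0, 0]}, {"dp": [40, 7, 0], "rotation": [0, 0, 0]}, {"dp": [20, 2, 20], "rotation": [0, 0, 0]}, {"dp": [0, 0, 20], "rotation": [0, 0, 0]}, {"dp": [0, 0, 0], "rotation": [0, 0, 0]}]'

```text
time_s: 13.75
tcp_pos: [570.7, 181.9, 24.9]
eef_rot: [0.745, 0.667, -0.003, -0.002]
force: [0.5, 0.7, 0.5]
opening: 0.163
finger_force: 0.0
```

```bash
python3 go.py 576.5 181 -21 83.7
```

```text
t 13.8 tcp [570.7 181.9  24.9] yaw 83.7 tilt z [-0.007 -0.001 -1.   ] 
turn about tool z 0.001 | dp now-frame [-0.2  6.2 45.9] | dp after turn [-0.3  5.8 45.9]
```

Emit:
carry_out --plan '[{"dp": [0, 6, 10], "rotation": [0, 0, 0]}, {"dp": [0, 0, 18], "rotation": [0, 0, 0]}, {"dp": [0, 0, 12], "rotation": [0, 0, 0]}, {"dp": [0, 0, 6], "rotation": [0, 0, 0]}, {"dp": [0, 0, 0], "rotation": [0, 0, 0]}]'

```text
time_s: 14.25
tcp_pos: [579.9, 180.3, -17.4]
eef_rot: [0.745, 0.667, -0.001, -0.0]
force: [-1.0, 1.2, -0.5]
opening: 0.16
finger_force: 0.0
```

```bash
python3 go.py 526.3 -272 -21 83.7
```

```text
t 14.2 tcp [579.9 180.3 -17.4] yaw 83.6 tilt z [-0.001 -0.    -1.   ] 
turn about tool z -0.002 | dp now-frame [-455.5   -2.9    3.8] | dp after turn [-455.5   -3.6    3.6]
```

Emit:
carry_out --plan '[{"dp": [0, -3.6, 3], "rotation": [0, 0, 0]}, {"dp": [-8, 0, 0], "rotation": [0, 0, 0]}, {"dp": [-8, 0, 0], "rotation": [0, 0, 0]}]'

```text
time_s: 14.55
tcp_pos: [575.1, 164.8, -19.2]
eef_rot: [0.745, 0.667, 0.0, 0.0]
force: [0.3, -0.1, 0.4]
opening: 0.166
finger_force: 0.0
```

```bash
python3 go.py 526.3 -272 -21 83.7
```

```text
t 14.6 tcp [575.1 164.8 -19.2] yaw 83.7 tilt z [ 0.001 -0.    -1.   ] 
turn about tool z -0.001 | dp now-frame [-4.395e+02 -4.000e-01  1.700e+00] | dp after turn [-439.5   -0.6    1.8]
```

Emit:
carry_out --plan '[{"dp": [-5, 0, 1.8], "rotation": [0, 0, 0]}, {"dp": [-8, 0, 0], "rotation": [0, 0, 0]}, {"dp": [-8, 0, 0], "rotation": [0, 0, 0]}, {"dp": [-8, 0, 0], "rotation": [0, 0, 0]}, {"dp": [-8, 0, 0], "rotation": [0, 0, 0]}, {"dp": [-8, 0, 0], "rotation": [0, 0, 0]}, {"dp": [-8, 0, 0], "rotation": [0, 0, 0]}, {"dp": [-10, 0, 0], "rotation": [0, 0, 0]}]'

```text
time_s: 15.35
tcp_pos: [568.0, 102.0, -21.5]
eef_rot: [0.745, 0.667, 0.0, 0.0]
force: [-0.6, 0.6, -0.4]
opening: 0.165
finger_force: 0.1
```

Emit:
carry_out --plan '[{"dp": [-12, 0, 0], "rotation": [0, 0, 0]}, {"dp": [-12, 0, 0], "rotation": [0, 0, 0]}, {"dp": [-12, 0, 0], "rotation": [0, 0, 0]}, {"dp": [-12, 0, 0], "rotation": [0, 0, 0]}, {"dp": [-12, 0, 0], "rotation": [0, 0, 0]}, {"dp": [-12, 0, 0], "rotation": [0, 0, 0]}, {"dp": [-12, 0, 0], "rotation": [0, 0, 0]}, {"dp": [-12, 0, 0], "rotation": [0, 0, 0]}]'

```text
time_s: 16.15
tcp_pos: [557.4, 6.2, -21.5]
eef_rot: [0.745, 0.667, 0.0, 0.0]
force: [0.1, 0.5, -0.1]
opening: 0.163
finger_force: 0.0
```

```bash
python3 look.py d3 526.3 -272 -21 83.7
```

```text
t 16.1 tcp [557.4   6.2 -21.5] yaw 83.6 tilt z [ 0.  0. -1.] 
turn about tool z -0.001 | dp now-frame [-279.9   -0.    -0.5] | dp after turn [-279.9   -0.3   -0.5]
scene [ 75.9 146.8] [ 19  21 212] [ 449.5 -420.1]
scene [292.4 140.5] [18  3 30] [280.8 200.7]
scene [116.8 148.7] [ 9 13 84] [ 432.  -297.6]
scene [254.6 157.1] [ 21  11 178] [384.  108.6]
scene [194.  192.1] [ 5  7 28] [564.6 -12.6]
scene [282.5 197.9] [10 14 92] [536.3 219.3]
top [346.3 206.2] [  87   70 4663] [ 525.  -107.5]
top [243.7 202.1] [ 7  7 39] [536.6 217.6]
top [310.1 222.3] [ 3 33 38] [473.5   8.3]
top [405.7 233.4] [ 9  8 57] [ 439. -295.]
```

Emit:
carry_out --plan '[{"dp": [-12, 0, 0], "rotation": [0, 0, 0]}, {"dp": [-12, 0, 0], "rotation": [0, 0, 0]}, {"dp": [-12, 0, 0], "rotation": [0, 0, 0]}, {"dp": [-12, 0, 0], "rotation": [0, 0, 0]}, {"dp": [-12, 0, 0], "rotation": [0, 0, 0]}, {"dp": [-12, 0, 0], "rotation": [0, 0, 0]}, {"dp": [-12, 0, 0], "rotation": [0, 0, 0]}, {"dp": [-12, 0, 0], "rotation": [0, 0, 0]}]'

```text
time_s: 17.05
tcp_pos: [546.7, -89.3, -21.5]
eef_rot: [0.745, 0.667, 0.0, 0.0]
force: [-0.2, 0.3, -0.1]
opening: 0.164
finger_force: 0.0
```

Emit:
carry_out --plan '[{"dp": [-12, 0, 0], "rotation": [0, 0, 0]}, {"dp": [-12, 0, 0], "rotation": [0, 0, 0]}, {"dp": [-12, 0, 0], "rotation": [0, 0, 0]}, {"dp": [-12, 0, 0], "rotation": [0, 0, 0]}, {"dp": [-12, 0, 0], "rotation": [0, 0, 0]}, {"dp": [-12, 0, 0], "rotation": [0, 0, 0]}, {"dp": [-12, 0, 0], "rotation": [0, 0, 0]}, {"dp": [-12, 0, 0], "rotation": [0, 0, 0]}]'

```text
time_s: 17.85
tcp_pos: [536.1, -184.6, -21.5]
eef_rot: [0.745, 0.667, 0.0, -0.0]
force: [0.5, -0.5, -0.0]
opening: 0.165
finger_force: 0.1
```

Emit:
carry_out --plan '[{"dp": [-12, 0, 0], "rotation": [0, 0, 0]}, {"dp": [-12, 0, 0], "rotation": [0, 0, 0]}, {"dp": [-12, 0, 0], "rotation": [0, 0, 0]}, {"dp": [-12, 0, 0], "rotation": [0, 0, 0]}, {"dp": [-12, 0, 0], "rotation": [0, 0, 0]}, {"dp": [-10, 0, 0], "rotation": [0, 0, 0]}, {"dp": [-8, 0, 0], "rotation": [0, 0, 0]}, {"dp": [-6, 0, 0], "rotation": [0, 0, 0]}]'

```text
time_s: 18.65
tcp_pos: [526.8, -267.8, -21.5]
eef_rot: [0.745, 0.667, -0.0, 0.0]
force: [0.5, -0.0, 0.4]
opening: 0.164
finger_force: 0.0
```

Emit:
carry_out --plan '[{"dp": [0, 0, 0], "rotation": [0, 0, 0]}, {"dp": [8, 0, 0], "rotation": [0, 0, 0]}, {"dp": [4, 0, 0], "rotation": [0, 0, 0]}, {"dp": [0, 0, -30], "rotation": [0, 0, 0]}, {"dp": [0, 0, -35], "rotation": [0, 0, 0]}, {"dp": [0, 0, -25], "rotation": [0, 0, 0]}, {"dp": [0, 0, 0], "rotation": [0, 0, 0]}]'

```text
time_s: 19.35
tcp_pos: [530.6, -255.5, 72.2]
eef_rot: [0.745, 0.667, 0.001, 0.003]
force: [1.4, 0.7, -0.2]
opening: 0.165
finger_force: 0.0
```

```bash
python3 look.py d4 541.5 267 69 84.2
```

```text
t 19.4 tcp [ 530.6 -255.5   72.2] yaw 83.7 tilt z [ 0. -0. -1.] 
turn about tool z -0.009 | dp now-frame [520.6 -46.5   1.6] | dp after turn [521.  -42.    3.2]
scene [ 83.5 142.7] [ 9  7 33] [ 425.6 -408.7]
scene [292.4 140.5] [18  3 30] [280.8 200.7]
scene [116.8 148.8] [ 9 12 83] [ 432.2 -297.2]
scene [254.6 157.1] [ 21  11 177] [383.9 108.7]
scene [105.6 167.7] [ 9 13 82] [ 520.9 -288.4]
scene [282.5 197.8] [10 14 91] [536.1 219.2]
top [423.7 188.8] [ 11  31 164] [ 581.8 -362.1]
top [243.7 202.1] [ 7  7 39] [536.6 217.6]
top [400. 208.] [ 5  5 17] [ 519.5 -280.4]
top [405.8 233.3] [ 9  8 58] [ 439.3 -295.3]
```

B now stands inside the tray at about (521,−289). A is next.

Emit:
carry_out --plan '[{"dp": [20, -3, 0], "rotation": [0, 0, 0.011]}, {"dp": [40, -4, 0], "rotation": [0, 0, 0]}, {"dp": [40, -4, 0], "rotation": [0, 0, 0]}, {"dp": [40, -4, 0], "rotation": [0, 0, 0]}, {"dp": [40, -4, 0], "rotation": [0, 0, 0]}, {"dp": [40, -4, 0], "rotation": [0, 0, 0]}, {"dp": [40, -4, 0], "rotation": [0, 0, 0]}, {"dp": [40, -4, 0], "rotation": [0, 0, 0]}]'

```text
time_s: 20.25
tcp_pos: [532.3, 48.4, 67.2]
eef_rot: [0.749, 0.663, -0.001, -0.001]
force: [0.9, 0.2, 0.1]
opening: 0.166
finger_force: 0.0
```

Emit:
carry_out --plan '[{"dp": [40, -4, 0], "rotation": [0, 0, 0]}, {"dp": [40, -4, 0], "rotation": [0, 0, 0]}, {"dp": [40, -4, 0], "rotation": [0, 0, 0]}, {"dp": [40, -4, 0], "rotation": [0, 0, 0]}, {"dp": [40, -4, 0], "rotation": [0, 0, 0]}, {"dp": [21, 0, 0], "rotation": [0, 0, 0]}, {"dp": [0, 0, 0], "rotation": [0, 0, 0]}, {"dp": [0, 0, 0], "rotation": [0, 0, 0]}]'

```text
time_s: 21.05
tcp_pos: [539.5, 268.1, 67.1]
eef_rot: [0.748, 0.663, -0.001, -0.0]
force: [0.2, -1.6, -0.0]
opening: 0.164
finger_force: 0.0
```

```bash
python3 go.py 543 267.7 -21 83.05
```

```text
t 21.1 tcp [539.5 268.1  67.1] yaw 83.1 tilt z [-0.002 -0.001 -1.   ] 
turn about tool z 0.001 | dp now-frame [ 0.1  3.7 88.1] | dp after turn [ 0.   3.5 88.1]
```

Emit:
carry_out --plan '[{"dp": [0, 3, 25], "rotation": [0, 0, 0]}, {"dp": [0, 0, 25], "rotation": [0, 0, 0]}, {"dp": [0, 0, 20], "rotation": [0, 0, 0]}, {"dp": [0, 0, 10], "rotation": [0, 0, 0]}, {"dp": [0, 0, 4], "rotation": [0, 0, 0]}, {"dp": [0, 0, 0], "rotation": [0, 0, 0]}, {"dp": [0, 0, 0], "rotation": [0, 0, 0]}]'

```text
time_s: 21.75
tcp_pos: [544.5, 267.8, -14.6]
eef_rot: [0.749, 0.663, 0.001, 0.0]
force: [0.3, 0.3, -0.1]
opening: 0.161
finger_force: 0.0
```

```bash
python3 go.py 481 -242 -21 83.05
```

```text
t 21.8 tcp [544.5 267.8 -14.6] yaw 83.0 tilt z [ 0.001  0.    -1.   ] 
turn about tool z -0.001 | dp now-frame [-513.7   -0.8    6.1] | dp after turn [-513.7   -1.3    6.4]
```

Emit:
carry_out --plan '[{"dp": [0, -1.3, 6.4], "rotation": [0, 0, 0]}, {"dp": [-5, 0, 0], "rotation": [0, 0, 0]}, {"dp": [-8, 0, 0], "rotation": [0, 0, 0]}, {"dp": [-8, 0, 0], "rotation": [0, 0, 0]}, {"dp": [-8, 0, 0], "rotation": [0, 0, 0]}, {"dp": [-8, 0, 0], "rotation": [0, 0, 0]}, {"dp": [-8, 0, 0], "rotation": [0, 0, 0]}, {"dp": [-8, 0, 0], "rotation": [0, 0, 0]}]'

```text
time_s: 22.55
tcp_pos: [536.0, 214.6, -21.8]
eef_rot: [0.749, 0.663, 0.0, 0.0]
force: [0.3, -0.4, 1.0]
opening: 0.162
finger_force: 0.1
```

Emit:
carry_out --plan '[{"dp": [-12, 0, 0], "rotation": [0, 0, 0]}, {"dp": [-12, 0, 0], "rotation": [0, 0, 0]}, {"dp": [-12, 0, 0], "rotation": [0, 0, 0]}, {"dp": [-12, 0, 0], "rotation": [0, 0, 0]}, {"dp": [-12, 0, 0], "rotation": [0, 0, 0]}, {"dp": [-12, 0, 0], "rotation": [0, 0, 0]}, {"dp": [-12, 0, 0], "rotation": [0, 0, 0]}, {"dp": [-12, 0, 0], "rotation": [0, 0, 0]}]'

```text
time_s: 23.35
tcp_pos: [524.2, 119.1, -21.9]
eef_rot: [0.749, 0.663, -0.0, 0.0]
force: [0.5, 0.1, -0.1]
opening: 0.161
finger_force: 0.1
```

```bash
python3 look.py d5 481 -242 -21 83.05
```

```text
t 23.4 tcp [524.2 119.1 -21.9] yaw 83.0 tilt z [-0. -0. -1.] 
turn about tool z -0.001 | dp now-frame [-363.6    1.1   -0.9] | dp after turn [-363.6    0.8   -0.9]
scene [ 75.9 146.8] [ 19  21 212] [ 449.5 -420.1]
scene [292.4 140.5] [18  3 30] [280.8 200.7]
scene [116.8 148.7] [ 9 12 84] [ 431.9 -297.5]
scene [260.9 157.6] [ 7 10 53] [382.7 126.9]
scene [105.7 168.1] [ 9 12 78] [ 522.3 -287.3]
scene [238.6 190.2] [ 6  7 34] [531.9 100.2]
top [287.4 206.5] [  76   70 4183] [523.3  79.2]
top [402.  206.3] [ 9  8 56] [ 525.  -287.1]
top [405.8 233.2] [ 9  8 56] [ 439.5 -295.1]
```

Emit:
carry_out --plan '[{"dp": [-12, 0.8, -0.8], "rotation": [0, 0, 0]}, {"dp": [-12, 0, 0], "rotation": [0, 0, 0]}, {"dp": [-12, 0, 0], "rotation": [0, 0, 0]}, {"dp": [-12, 0, 0], "rotation": [0, 0, 0]}, {"dp": [-12, 0, 0], "rotation": [0, 0, 0]}, {"dp": [-12, 0, 0], "rotation": [0, 0, 0]}, {"dp": [-12, 0, 0], "rotation": [0, 0, 0]}, {"dp": [-12, 0, 0], "rotation": [0, 0, 0]}]'

```text
time_s: 24.25
tcp_pos: [513.3, 23.6, -21.1]
eef_rot: [0.749, 0.663, 0.0, -0.0]
force: [0.5, 1.0, -0.3]
opening: 0.164
finger_force: 0.1
```

Emit:
carry_out --plan '[{"dp": [-12, 0, 0], "rotation": [0, 0, 0]}, {"dp": [-12, 0, 0], "rotation": [0, 0, 0]}, {"dp": [-12, 0, 0], "rotation": [0, 0, 0]}, {"dp": [-12, 0, 0], "rotation": [0, 0, 0]}, {"dp": [-12, 0, 0], "rotation": [0, 0, 0]}, {"dp": [-12, 0, 0], "rotation": [0, 0, 0]}, {"dp": [-12, 0, 0], "rotation": [0, 0, 0]}, {"dp": [-12, 0, 0], "rotation": [0, 0, 0]}]'

```text
time_s: 25.05
tcp_pos: [501.6, -71.6, -21.1]
eef_rot: [0.749, 0.663, -0.0, 0.0]
force: [-0.5, 0.1, 0.4]
opening: 0.167
finger_force: 0.1
```

Emit:
carry_out --plan '[{"dp": [-12, 0, 0], "rotation": [0, 0, 0]}, {"dp": [-12, 0, 0], "rotation": [0, 0, 0]}, {"dp": [-12, 0, 0], "rotation": [0, 0, 0]}, {"dp": [-12, 0, 0], "rotation": [0, 0, 0]}, {"dp": [-12, 0, 0], "rotation": [0, 0, 0]}, {"dp": [-12, 0, 0], "rotation": [0, 0, 0]}, {"dp": [-12, 0, 0], "rotation": [0, 0, 0]}, {"dp": [-12, 0, 0], "rotation": [0, 0, 0]}]'

```text
time_s: 25.85
tcp_pos: [490.0, -166.9, -21.1]
eef_rot: [0.749, 0.663, 0.0, 0.0]
force: [0.2, 0.8, 0.2]
opening: 0.159
finger_force: 0.1
```

Emit:
carry_out --plan '[{"dp": [-12, 0, 0], "rotation": [0, 0, 0]}, {"dp": [-12, 0, 0], "rotation": [0, 0, 0]}, {"dp": [-12, 0, 0], "rotation": [0, 0, 0]}, {"dp": [-12, 0, 0], "rotation": [0, 0, 0]}, {"dp": [-11, 0, 0], "rotation": [0, 0, 0]}, {"dp": [-8, 0, 0], "rotation": [0, 0, 0]}, {"dp": [-6, 0, 0], "rotation": [0, 0, 0]}, {"dp": [-4, 0, 0], "rotation": [0, 0, 0]}]'

```text
time_s: 26.65
tcp_pos: [480.6, -242.8, -21.1]
eef_rot: [0.749, 0.663, 0.0, -0.0]
force: [-0.7, 0.8, 0.4]
opening: 0.164
finger_force: 0.1
```

Emit:
carry_out --plan '[{"dp": [0, 0, 0], "rotation": [0, 0, 0]}, {"dp": [10, 0, 0], "rotation": [0, 0, 0]}, {"dp": [15, 0, 0], "rotation": [0, 0, 0]}, {"dp": [0, 0, -35], "rotation": [0, 0, 0]}, {"dp": [0, 0, -45], "rotation": [0, 0, 0]}, {"dp": [40, 0, -40], "rotation": [0, 0, 0]}, {"dp": [45, 0, 0], "rotation": [0, 0, 0]}, {"dp": [45, 0, 0], "rotation": [0, 0, 0]}]'

```text
time_s: 27.45
tcp_pos: [499.6, -90.6, 95.6]
eef_rot: [0.749, 0.663, 0.001, 0.001]
force: [-0.2, 1.4, 0.5]
opening: 0.163
finger_force: 0.0
```

Emit:
carry_out --plan '[{"dp": [45, 0, -10], "rotation": [0, 0, 0]}, {"dp": [45, 0, 0], "rotation": [0, 0, 0]}, {"dp": [45, 0, 0], "rotation": [0, 0, 0]}, {"dp": [0, 0, 0], "rotation": [0, 0, 0]}]'

```text
time_s: 27.85
tcp_pos: [514.7, 47.2, 104.3]
eef_rot: [0.747, 0.665, 0.001, -0.001]
force: [-0.4, -0.8, 0.3]
opening: 0.164
finger_force: 0.0
```

```bash
python3 look.py d6 481 -242 -21 83.05
```

```text
t 27.9 tcp [514.7  47.2 104.3] yaw 83.4 tilt z [-0.  0. -1.] 
turn about tool z 0.006 | dp now-frame [-291.4   -0.2  124.8] | dp after turn [-291.1    1.5  125.3]
scene [ 75.9 146.8] [ 19  21 212] [ 449.5 -420.1]
scene [292.4 140.5] [18  3 30] [280.8 200.7]
scene [118.9 153.6] [ 14  22 162] [ 452.7 -280.7]
scene [254.5 157.1] [ 21  11 177] [383.9 108.5]
scene [105.7 168.1] [ 9 12 78] [ 522.3 -287.3]
top [335.4 205.1] [  85   70 5099] [528.4 -72.9]
top [401.9 206.3] [ 9  8 55] [ 525.1 -286.8]
top [394.5 220.9] [ 9  7 50] [ 478.6 -260.7]
top [405.9 233.3] [ 9  8 54] [ 439.1 -295.5]
```

View pics/d6.png

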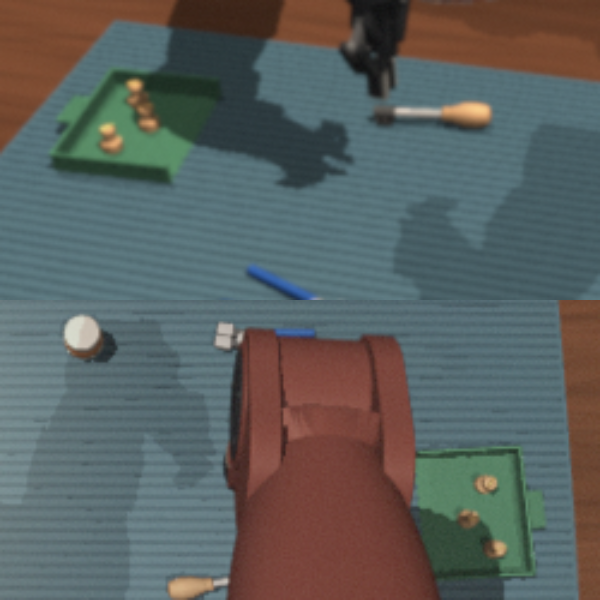

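The view shows all three bridges standing inside the tray (top crop (486,484), (468,518), (497,549)). The jar and key are unmoved, and the arm is clear.

```bash
python3 -c "
from rig import *
print(finish_job())"
```

```text
the job is handed in; nothing more can be done
None
```

I swept all three bridges into the green tray, where they stand behind the lip, and handed the job in after about 28 s; I saw no movement of the key, cutters or jar, and the hand-in returned no verdict.

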